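# Push the incubator shelf home and latch the door

## Task

Close up the small bench incubator. While its door still stands open, slide the pulled-out shelf of agar plates all the way home without upsetting the plates, then swing the glass door round and press it in, no harder than it takes, until its catch has snapped over and holds it shut; don't slam the door, and leave the things standing round it where they are.

Things in the scene. Friction and masses are not known exactly. Their poses are not given: they have to be found in the camera images.
- incubator: white bench incubator with a dark control strip, fixed to the bench, 185 deep (x) x 250 wide (y) x 232 mm high; origin under its centre, x points into it, so its front face (towards the robot) is the plane x = -92.5 mm, y to its left. Its top is free. The chamber is open at the front from z = 64 to 220 mm and y = -109 to 109 mm.
- door_angle (a joint): angle of the white-framed glass door about its upright hinge at the incubator's right front edge; 0 is about shut, it grows as the door opens towards the robot, 1.57 stands straight out. It turns with a light drag and stays where it is left. Seated on its catch it reads anywhere from -0.035 to 0.035, which differs from one incubator to the next; not caught, it stands some 0.05 further open.
- door_strike (a point): strike on the inside of the door, 211 mm from the hinge. 11 mm before the door is home it meets a sprung roller behind the left door post: pressing near the free edge, about 13 N takes it past, then the roller pulls the door the last 2 to 3 mm onto a hard stop. If not passed, the door springs back ajar.
- catch_roller (a joint): how far the catch's white roller is pushed aside by the strike, in m: 0 when the door is off the catch (open or ajar), over 0.002 as the strike passes and 0.0014 to 0.0025 when the door sits home. Roller and stop are screwed to the door post together, up to 7.5 mm further in or out; how far differs and is not measured.
- door: the door: origin on its hinge axis (incubator frame x = -113, y = -121 mm) at bench height; y along the leaf towards its free edge, x through it to the inside. The leaf spans y = -3 to 238, x = -12 to 12, z = 68 to 228 mm. Near shut it must not be pressed with over 25 N
- door_hinge (a point): point on the door's hinge axis, in the middle of the door's thickness, 200 mm above the bench
- door_corner (a point): point on the outside face of the door's frame near its free upper corner, a good place to push: 190 mm from the hinge axis, 12 mm outside the hinge's plane, 200 mm above the bench (28 mm under the door's top edge). The bar handle below it stands 27 mm off the face and ends 160 mm above the bench.
- shelf (a joint): how far the shelf is pulled out towards the robot, in m; 0 is home against the stop of its runners, where its lip and tab stand 2 mm inside the incubator's front face. It slides stiffly (about 2 to 3 N) and stays where it is left. Pulled out, its right end stands in the door's way.
- shelf_tab (a point): point on the outside face of the shelf's upright pull tab, 25 mm to the left of the shelf's middle (away from the hinge), 22 mm above the shelf's plate. The shelf is a steel tray 140 deep x 198 mm wide whose plate lies 165 mm above the bench; the tab is 100 mm wide, in the middle, and reaches up to z = 195 mm, the lip beside it to z = 177 mm.
- plate_a: closed agar plate, 90 mm across, 15 mm high, loose on the left of the shelf; origin under its centre
- plate_b: the same, loose on top of plate_a; origin under its centre
- plate_c: the same, loose on the right of the shelf; origin under its centre
- flask_near: conical flask with a white paper hood, 106 mm across, 171 mm high, standing loose to the right of the incubator; origin under its centre
- timer_near: white kitchen timer, 38 x 66 x 62 mm, standing loose left in front of the incubator; origin under its centre
- tape_near: roll of masking tape, 100 mm across, 25 mm high, lying loose in front on the bench; origin under its centre
- marker_near: marker pen with a red cap, 138 mm long, 12 mm thick, lying loose at the bench's front left; origin under its middle
Things that resemble listed ones, but are neither listed nor needed, are in the scene too. Leave any red look-alike of the plate_b alone. Leave any orange look-alike of the plate_c alone.

How it is judged (in metres and radians):
On the way:
1. the shelf is pushed home while the door still stands open (value of joint shelf below 0.005 m and value of joint door_angle above 0.9 rad), for 0.2 s.
At the end, for the whole second after the job is handed in: the door is shut (under 0.045 rad), on its catch (roller pushed aside over 0.8 mm; it is back at 0 if the door stands ajar) and at rest, the shelf is within 6 mm of home, and the three plates lie flat and still where they belong, plate_b on plate_a (heights within 6 mm) (value of joint door_angle below 0.045 rad and value of joint catch_roller above 0.0008 m and velocity of joint door_angle between -0.03 and 0.03 rad/s and value of joint shelf below 0.006 m and z of plate_a in the frame of incubator between 0.16 and 0.171 m and angle between each of plate_a, plate_b, plate_c's own z axis and vertical below 0.1 rad and linear speed of each of plate_a, plate_b, plate_c below 0.02 m/s and z of plate_b in the frame of incubator between 0.175 and 0.186 m and z of plate_c in the frame of incubator between 0.16 and 0.171 m); the robot touches nothing.
It fails at once if the door is slammed: it comes up to the catch faster than 1.5 rad/s (about 0.35 m/s at its edge) (value of joint door_angle between 0.12 and 0.4 rad and velocity of joint door_angle below -1.5 rad/s).
It fails at once if the gripper leans on the nearly shut door (under 0.12 rad) with over 25 N (value of joint door_angle below 0.12 rad and contact force between any of the fingers, the arm and door above 25 N).
It fails at once if the flask, timer, tape roll or marker is pushed over 20 mm from its place (distance of any of flask_near, timer_near, tape_near, marker_near from where it was at the start of the episode above 0.02 m).
It also fails if it takes over 45 s, if anything falls off the work surface, if the arm or the gripper's body presses on something with over 40 N, if the wrist force passes 120 N, or if a joint passes its speed limit or range.

## Robot

A 6-joint arm with a two-finger parallel gripper is mounted at the origin on a cart in front of the work surface, level with it; the furniture and walls round the work are solid. World frame = base frame: x ahead of the robot, y to its left, z up, the work surface at z = 0. Lengths are in mm, angles in rad, forces in N, time in s.
With the tool pointing down it reaches from about 350 to 875 mm from the base axis. Payload 4.2 kg.
Tool frame: the origin (TCP) lies at the very end of the fingers, on their centre line; the grasp point (between the pads) lies 19 mm behind it; z points along the fingers, y is the line along which they close (so a half turn about z gives the same grasp; the last joint's range is limited). The gripper opens to 85 mm and grips with 20 to 120 N. Pads are 22 mm wide; open, the fingers measure 114 mm over their backs; the gripper's body (76 mm by 85 mm) begins 54 mm behind the grasp point. The pads swing forward as they close: fully open they stand 13 mm farther back than shut.
Start: joints at [1.435, 0.385, 0.008, 0, -1.194, -0.259], TCP at [240.356, 576.912, 197.412] pointing down, gripper open.
Joint ranges: [-3.14, 3.14], [-1.21, 2.06], [-1.07, 1.41], [-3.16, 2.05], [-2.99, -0.16], [-3.1, 3.1]. Speed limits (rad/s): [2.79, 2.79, 3.14, 3.14, 3.14, 3.14].

## Interface

Orientations are given as a unit quaternion [x, y, z, w].
In Python, from bench import arm gives the robot as it stands. The module is installed in compiled form; this text tells all that it offers.
- The arm moves only by the tool drive_tool, never from a script. Its argument "targets" is a list of rows, each a list of 5 numbers: the closure, from -1 (fully open) to 1 (shut), then the shift along the tool's x, y, z in mm, then the turn about the tool's z in degrees. In form: [[grip, tx, ty, tz, roll], ...]. A call has 1 to 12 rows; each row is the pose to reach, as a shift and turn from the pose commanded when the call began, along the tool's axes at that moment; what a row does not reach only later rows make up. A row lasts 1/10 s, in which the tool goes at most 50 mm and 8.59 degrees, less where a joint would pass 70% of its speed; a pose out of reach is approached as far as the arm can. A call with a gripper value outside its range is refused whole. The fingers move at their own pace and stop on an object; the grip force is fixed at half the most. Time passes only in rows, so rows that repeat a pose let the fingers close. It gives the time, the measured TCP pose, the force, the opening and the grip force at its end, in the units of the state.
- arm.read_state(): the state, without advancing time (a new reading comes with each control period).
- arm.get_image(name): name is "side" or "top" or "wrist"; returns the picture (480x640x3 uint8, blue, green, red); there is no depth.
- arm.camera_params(name): a dict with "fov_y" (degrees; the focal length in pixels is half the picture's height over the tangent of half this angle, whatever the lens; pixels are square), "cx", "cy" (the principal point, pixels), "rvec" (rotation vector, rad) and "tvec" (3), from world to camera coordinates, as OpenCV has them; the wrist camera has in their place "tool_from_camera" (4x4, takes a point from camera to tool coordinates, whose origin is the TCP and whose axes are the flange's). Camera axes: x right, y down, z forward; pixel columns grow to the right and rows downward; lengths in mm; the calibration is good to about 2 mm. A picture is of the moment at which its call begins: read the wrist's pose just before it. camera_params takes no time and is no camera call.
- arm.job_done(): hands the job in; it is judged then, once.
The state is a dict: "clock": time; "joints": joint angles; "joint_vel": joint speeds; "joint_efforts": joint torques, N m; "position": TCP position; "ee_rot": TCP orientation; "contact_force": force on the tool from outside, world axes, zero at the start; "wrist_torque": the same for the moment, N m; "gripper_width": finger opening in mm; "grasp_force": force on a finger pad.
Only numpy, scipy, OpenCV 4.12 (cv2) and the standard library are available. Lean on these libraries where they do the work, as an engineer would, in place of code of your own. Each camera call takes 0.05 s, during which the arm holds its last target. There are 200 camera calls.

## Working session

There is one attempt and no reset: what is moved stays moved. The work goes in short steps, Python scripts to look and compute and a tool call to move; the robot and the scene stay as the last step left them, time stands still between calls to the robot, and variables do not carry over. Pictures are saved under pics/ and viewed, at most 10 in all, crops included, and the job is handed in when it is done.

Besides the shell and the picture viewer there is one more tool, called after "Emit:" as name(argument=value, ...), one argument or row to a line, values as JSON. drive_tool: Moves the arm, as the interface text tells. Its arguments: {"type":"object","properties":{"targets":{"type":"array","items":{"type":"array","items":{"type":"number"}}}},"required":["targets"]}

```bash
mkdir -p pics; cat > h.py <<'E'
import numpy as np, cv2
from bench import arm
from scipy.spatial.transform import Rotation as R
def cam(n):
    p=arm.camera_params(n); f=240/np.tan(np.radians(p['fov_y'])/2)
    K=np.array([[f,0,p['cx']],[0,f,p['cy']],[0,0,1.]])
    if 'rvec' in p:
        Rm=cv2.Rodrigues(np.array(p['rvec'],float))[0]; t=np.array(p['tvec'],float).ravel()
    else:
        s=arm.read_state(); T=np.eye(4); T[:3,:3]=R.from_quat(s['ee_rot']).as_matrix(); T[:3,3]=s['position']
        W=np.linalg.inv(T@np.array(p['tool_from_camera'])); Rm=W[:3,:3]; t=W[:3,3]
    return K,Rm,t
def ray(c,u,v):
    K,Rm,t=c; d=Rm.T@np.linalg.solve(K,[u,v,1]); return -Rm.T@t,d/np.linalg.norm(d)
def onz(c,u,v,z):
    o,d=ray(c,u,v); return o+d*(z-o[2])/d[2]
def proj(c,P):
    K,Rm,t=c; q=K@(Rm@np.asarray(P,float)+t); return q[:2]/q[2]
def tri(c1,p1,c2,p2):
    o1,d1=ray(c1,*p1);o2,d2=ray(c2,*p2)
    s=np.linalg.lstsq(np.c_[d1,-d2],o2-o1,rcond=None)[0]
    a=o1+s[0]*d1;b=o2+s[1]*d2; return (a+b)/2,np.linalg.norm(a-b)
E
python3 - <<'E'
from h import *
for n in ('side','top'):
    cv2.imwrite(f'pics/{n}0.png',arm.get_image(n)); K,Rm,t=cam(n); print(n,-Rm.T@t,Rm[2],K[0,0])
s=arm.read_state(); print({k:np.round(v,3) for k,v in s.items()})
print(R.from_quat(s['ee_rot']).as_matrix().round(3)); print(arm.camera_params('wrist'))
E
```

```text
side [237.29043777 861.20334956 743.62267776] [ 0.3257211  -0.71610106 -0.61733705] 472.9173915767624
top [ 364.64906321  161.76130284 1175.9829451 ] [ 0.16475503  0.01024923 -0.98628126] 522.926864642536
{'clock': np.float64(0.1), 'joints': array([ 1.435,  0.385,  0.007, -0.   , -1.194, -0.259]), 'joint_vel': array([-0.   , -0.003,  0.003,  0.002, -0.   ,  0.002]), 'joint_efforts': array([ 1.0000e-03, -3.9332e+01,  1.8893e+01,  4.1980e+00, -3.0000e-03,
        0.0000e+00]), 'position': array([240.178, 576.358, 196.415]), 'ee_rot': array([ 0.981, -0.196, -0.   ,  0.001]), 'contact_force': array([ 0.103, -0.691, -0.512]), 'wrist_torque': array([ 0.031,  0.031, -0.017]), 'grasp_force': np.float64(0.0), 'gripper_width': np.float64(85.328)}
[[ 0.923 -0.385 -0.001]
 [-0.385 -0.923 -0.002]
 [ 0.     0.002 -1.   ]]
{'fov_y': 65.76797784266896, 'cx': 320.5152022168036, 'cy': 235.3877091472819, 'tool_from_camera': array([[-7.07612850e-04, -9.48343146e-01, -3.17245609e-01,
         8.14900959e+01],
       [ 9.99999522e-01, -4.57160561e-04, -8.63896676e-04,
         1.79325760e-01],
       [ 6.74238311e-04, -3.17246069e-01,  9.48343017e-01,
        -1.75355640e+02],
       [ 0.00000000e+00,  0.00000000e+00,  0.00000000e+00,
         1.00000000e+00]])}
```

View pics/side0.png

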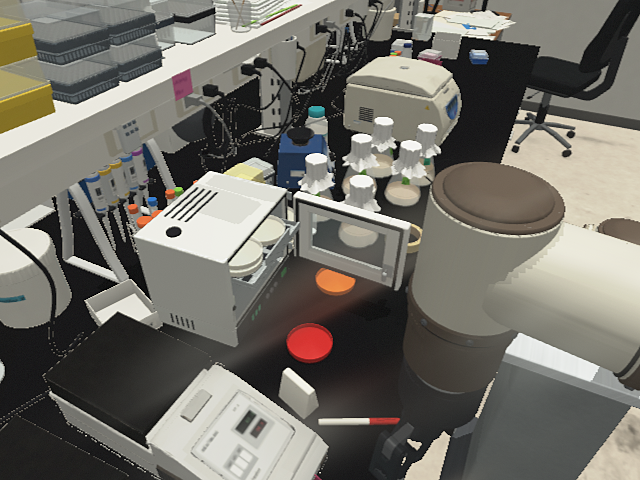

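View pics/top0.png

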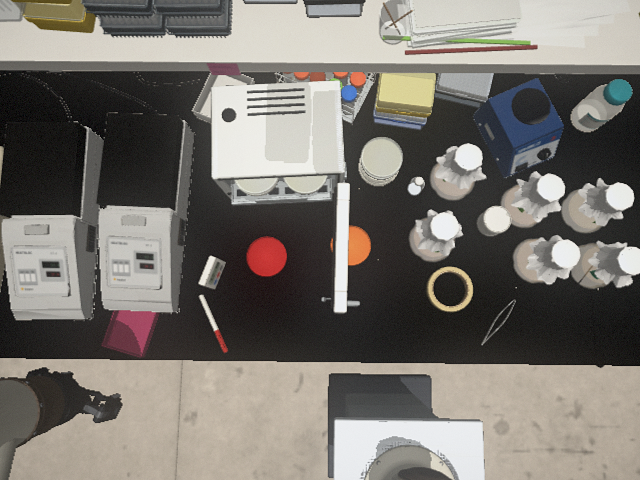

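Side view: the incubator is at about (215,255), its door stands straight out at (350,240), and the shelf with plates at (265,240) is pulled out. Top view: roof corners are about (212,83), (342,82), (343,178), (212,178), and the door runs from (343,185) to (340,312). Look-alikes lying on the bench are the red dish (267,256) and the orange dish (350,246). The real plates are the pale ones on the shelf, (255,185) and (308,185). I'll enlarge a crop to check.

```bash
python3 - <<'E'
import cv2
i=cv2.imread('pics/top0.png')[70:325,195:375]
a=cv2.resize(i[:145],None,fx=4,fy=4,interpolation=cv2.INTER_CUBIC)
cv2.imwrite('pics/topc.png',a[:580,:])
s=cv2.imread('pics/side0.png')[165:345,130:420]
cv2.imwrite('pics/sidec.png',cv2.resize(s,None,fx=2.7,fy=2.7,interpolation=cv2.INTER_CUBIC))
E
```

```text
(no output)
```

View pics/topc.png

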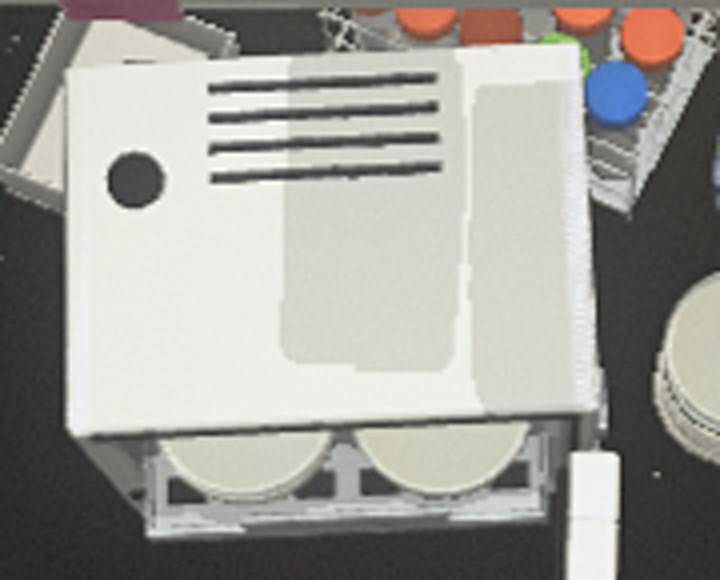

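View pics/sidec.png

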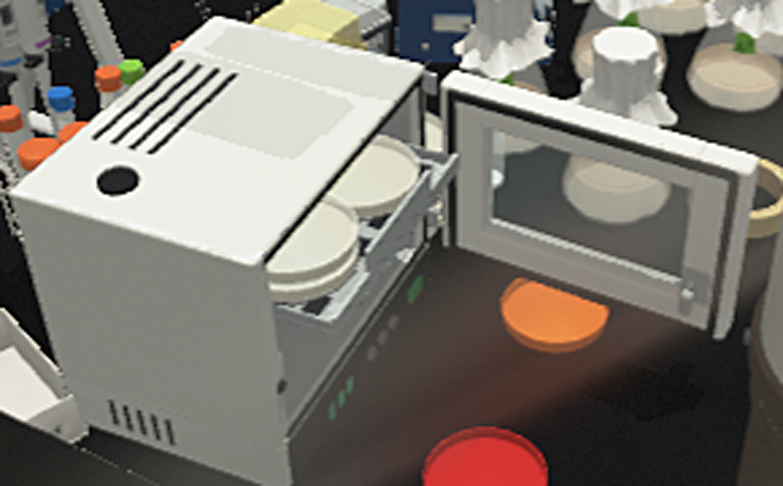

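The crops confirm it. The pale plates sit on the shelf, with the stack on the left. Roof corners in full pixels are (212,87), (340,81), (345,172.5), (213,179), and the door's top strip is 337..350 wide at row 183. The shelf's lip runs from crop (150,535) to (545,517).

```bash
python3 - <<'E'
from h import *
im=cv2.imread('pics/top0.png'); c=cam('top'); g=cv2.cvtColor(im,6)
px=[(212,87),(340,81),(345,172.5),(213,178.8)]
P=np.array([onz(c,u,v,232) for u,v in px])[:,:2]
M=np.array([[92.5,125],[92.5,-125],[-92.5,-125],[-92.5,125]])
Mc=M-M.mean(0);Pc=P-P.mean(0);U,S,V=np.linalg.svd(Mc.T@Pc);A=(U@V).T;o=P.mean(0)
yaw=np.arctan2(A[1,0],A[0,0]);print('inc',o,yaw,'res',(P-(Mc@A.T+o)).round(1).tolist())
# door top strip
L=[]
for r in range(190,306,5):
    xs=np.where(g[r,325:360]>150)[0]+325; L.append([*xs[[0,-1]],r])
print(L[::4])
L=np.array(L,float); 
C=np.array([onz(c,(a+b)/2,r,228)[:2] for a,b,r in L]); d=np.polyfit(C[:,0],C[:,1],1);print('door line',d)
Q=(C-o)@A; print('door in inc',Q[0],Q[-1], 'angle', np.arctan2(-(Q[-1]-Q[0])[0],(Q[-1]-Q[0])[1]))
print('free end',(onz(c,340,312,228)[:2]-o)@A, onz(c,340,312,228))
for u,v,z in[(150,535,177),(545,517,177),(240,530,195),(345,522,195),(450,518,195)]:
    w=onz(c,u/4+195,v/4+70,z); print(w.round(1),((w[:2]-o)@A).round(1))
for n,q in dict(tape=(450,289,25),timer=(212,271,62),flask=(446,222,171),m1=(202,297,6),m2=(225,350,6)).items(): print(n,onz(c,*q)[:2].round())
E
```

```text
inc [714.27103407 271.74137498] 0.05854098216851064 res [[-1.3, -1.9], [-1.8, 1.9], [1.5, 1.8], [1.6, -1.8]]
[[np.int64(328), np.int64(349), 190], [np.int64(337), np.int64(348), 210], [np.int64(336), np.int64(359), 230], [np.int64(336), np.int64(359), 250], [np.int64(335), np.int64(347), 270], [np.int64(335), np.int64(346), 290]]
door line [1.69211302e-03 1.45596656e+02]
door in inc [-122.82367643 -109.56316378] [-334.61557373 -101.71731376] angle 1.5337681683834234
free end [-347.00950804 -101.09460593] [373.77076291 150.51727113 228.        ]
[581.  361.9 177. ] [-127.8   97.8]
[591.9 168.8 177. ] [-128.2  -95.6]
[580.  315.1 195. ] [-131.5   51.2]
[584.4 264.8 195. ] [-130.     0.6]
[586.9 214.3 195. ] [-130.5  -49.9]
tape [428. -92.]
timer [459. 423.]
flask [550. -55.]
m1 [405. 455.]
m2 [291. 399.]
```

Incubator at about (714, 272), yaw 3.35°. The door is at about 1.49 rad and the shelf is out about 39 mm. Next I close the fingers, lift, and travel to the front of the tab.

Emit:
drive_tool(
  targets=[
    [1,0,0,-50,-7],
    [1,0,0,-100,-14],
    [1,40,15,-100,-20],
    [1,80,30,-100,-26],
    [1,120,45,-100,-26],
    [1,160,60,-100,-26],
    [1,200,75,-100,-26],
    [1,240,90,-100,-26],
    [1,280,105,-100,-26],
    [1,320,120,-100,-26],
    [1,360,135,-100,-26],
    [1,395,147,-100,-26],
  ],
)

```text
clock: 1.3
position: [549.4, 287.5, 296.9]
ee_rot: [1.0, 0.029, -0.0, 0.0]
contact_force: [1.0, 0.2, 0.7]
gripper_width: 0.3
grasp_force: 0.0
```

```bash
cat >> h.py <<'E'
O=np.array([714.3,271.7]);Y=0.0585;A=np.array([[np.cos(Y),-np.sin(Y)],[np.sin(Y),np.cos(Y)]])
def st():
    s=arm.read_state();T=R.from_quat(s['ee_rot']).as_matrix();p=np.array(s['position'])
    print('t',round(float(s['clock']),2),'p',p.round(1),'inc',((p[:2]-O)@A).round(1),'yaw-inc',np.degrees(np.arctan2(T[1,0],T[0,0])-Y).round(2),'F',np.round(s['contact_force'],1),'w',s['gripper_width'].round(1),'j',np.round(s['joints'],2))
    return p,T
def shift(ix,iy,z):
    p,T=st(); w=np.r_[O+A@np.array([ix,iy]),z]; print('shift',(T.T@(w-p)).round(1))
E
python3 - <<'E'
from h import *
shift(-155,25,182)
cv2.imwrite('pics/w1.png',arm.get_image('wrist'))
c=cam('wrist')
for n,(x,y,z) in dict(tabTL=(-130,50,195),tabTR=(-130,-50,195),frontroofL=(-92.5,125,232),frontroofR=(-92.5,-125,232)).items(): print(n,proj(c,np.r_[O+A@np.array([x,y]),z]).round())
E
```

```text
Traceback (most recent call last):
  File "h.py", line 29, in shift
    p,T=st(); w=np.r_[O+A@np.array([ix,iy]),z]; print('shift',(T.T@(w-p)).round(1))
        ~~^^
  File "h.py", line 26, in st
    print('t',round(float(s['clock']),2),'p',p.round(1),'inc',((p[:2]-O)@A).round(1),'yaw-inc',np.degrees(np.arctan2(T[1,0],T[0,0])-Y).round(2),'F',np.round(s['contact_force'],1),'w',s['gripper_width'].round(1),'j',np.round(s['joints'],2))
                                                                                                                                                                                       ^^^^^^^^^^^^^^^^^^^^^^^^
AttributeError: 'float' object has no attribute 'round'
```

```bash
sed -i "s/s\['gripper_width'\].round(1)/round(s['gripper_width'],1)/" h.py
python3 - <<'E'
from h import *
shift(-155,25,182)
cv2.imwrite('pics/w1.png',arm.get_image('wrist'))
c=cam('wrist')
for n,(x,y,z) in dict(tabTL=(-130,50,195),tabTR=(-130,-50,195),frontroofL=(-92.5,125,232),frontroofR=(-92.5,-125,232)).items(): print(n,proj(c,np.r_[O+A@np.array([x,y]),z]).round())
E
```

```text
t 1.3 p [549.4 287.5 296.9] inc [-163.7   25.4] yaw-inc -0.01 F [1.  0.2 0.7] w 0.3 j [ 0.74  0.33  0.17 -0.   -1.41  0.89]
shift [  8.8   0.4 114.9]
tabTL [283. 183.]
tabTR [416. 182.]
frontroofL [155. 134.]
frontroofR [556. 132.]
```

View pics/w1.png

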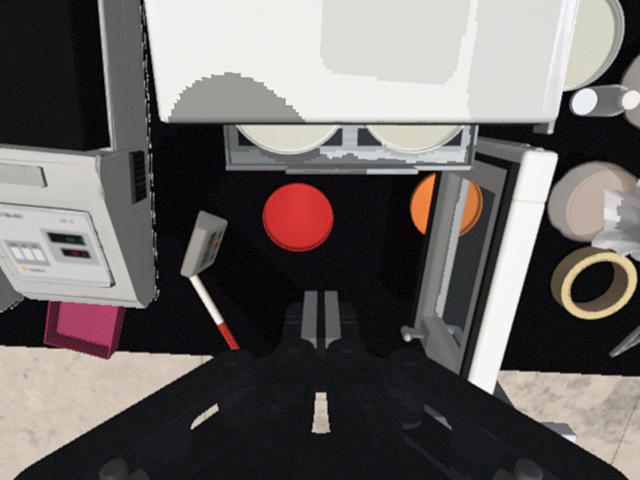

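The wrist view shows the roof front edge at row 122 and the tab's top edge at row 172, both about 10 px (7 mm) farther in than predicted. The fingers are at (321,320). I'll re-read once settled, and use contact to decide.

Emit:
drive_tool(
  targets=[
    [1,0,0,40,0],
    [1,0,0,80,0],
    [1,0,0,115,0],
    [1,0,0,115,0],
    [1,0,0,115,0],
  ],
)

```text
clock: 1.85
position: [548.8, 289.4, 182.8]
ee_rot: [1.0, 0.03, 0.0, 0.001]
contact_force: [0.7, 0.5, 1.5]
gripper_width: 0.0
grasp_force: 0.0
```

```bash
python3 - <<'E'
from h import *
p,T=st()
im=arm.get_image('wrist');c=cam('wrist');g=cv2.cvtColor(im,6).astype(float)
print('tcp',proj(c,p))
def inc(P): return np.r_[(P[:2]-O)@A,P[2]].round(1)
for u in range(180,500,30):
    col=cv2.GaussianBlur(g,(1,3),0)[:,u]; d=np.diff(col[5:300]); k=np.argsort(-abs(d))[:5]+5
    print(u,[(int(r),int(d[r-5])) for r in sorted(k)])
cv2.imwrite('pics/w2.png',im)
E
```

```text
t 1.85 p [548.8 289.4 182.8] inc [-164.2   27.3] yaw-inc 0.06 F [0.7 0.5 1.5] w 0.0 j [ 0.75  0.39 -0.03  0.   -1.16  0.88]
tcp [321.78697216 277.30083067]
180 [(96, -34), (129, -30), (202, -41), (203, -33), (242, 34)]
210 [(133, 57), (134, 66), (159, -41), (160, -55), (202, -41)]
240 [(133, 55), (134, 66), (135, 39), (175, -46), (202, -39)]
270 [(122, -42), (133, 58), (134, 67), (135, 41), (180, -43)]
300 [(128, -39), (133, 52), (134, 63), (135, 39), (176, -45)]
330 [(130, -43), (134, 64), (135, 51), (161, -49), (162, -42)]
360 [(130, -49), (134, 51), (135, 41), (211, -60), (212, -55)]
390 [(130, -47), (163, 41), (164, 42), (211, -59), (212, -54)]
420 [(130, -47), (134, 63), (135, 49), (211, -57), (212, -55)]
450 [(130, -37), (134, 62), (135, 58), (204, 33), (265, -41)]
480 [(130, -46), (134, 63), (135, 59), (211, -53), (212, -52)]
```

View pics/w2.png

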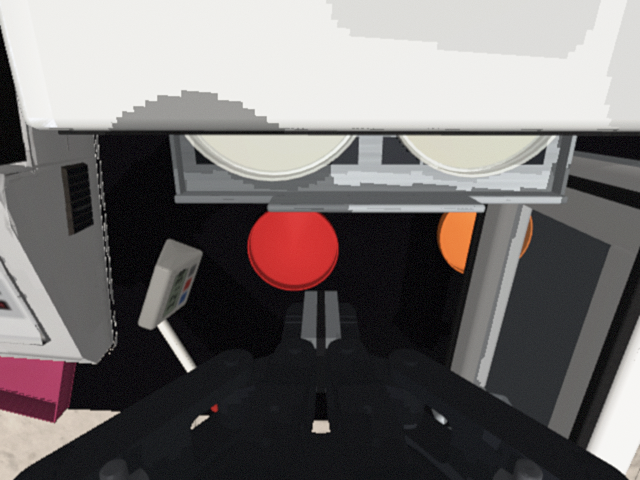

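The second wrist view shows the lintel edge at row 130.5, the tab's outer edge at row 211.5 (columns 270–485), the lip at row 202, and the fingertips at (320,291).

```bash
python3 - <<'E'
from h import *
c=cam('wrist'); inc=lambda P:np.r_[(P[:2]-O)@A,P[2]].round(1)
print('cam',inc(-c[1].T@c[2]))
for n,u,v,z in [('roof',150,131,232),('roof',550,131,232),('lintel bottom',420,134,220),('tab',375,205,195),('tab',375,211.5,195),('tabL',268,208,195),('tabR',485,208,195),('lipL',176,202,177),('lipR',566,202,177),('tip',320,291,184),('tip L',303,291,184),('tip R',338,291,184)]: print(n,inc(onz(c,u,v,z)))
# image 1 re-projected
K,Rm,t=c; c1=(K,Rm,t-Rm@np.array([0.6,-1.9,114.1]))
for n,u,v,z in [('roof',300,123,232),('tab',375,173,195),('tabL',286,172,195),('tabR',418,172,195)]: print(n,inc(onz(c1,u,v,z)))
print('tip tri x,z plane: row 291 ray', [inc(onz(c,320,291,z)) for z in(170,184,200)], [inc(onz(c1,320,291,z)) for z in(285,297,310)])
E
```

```text
cam [-82.5  27.8 360. ]
roof [-88.4  84.6 232. ]
roof [-88.3 -48.2 232. ]
lintel bottom [-89.9  -8.3 220. ]
tab [-122.5    3.2  195. ]
tab [-125.6    3.   195. ]
tabL [-123.9   52.   195. ]
tabR [-123.9  -47.1  195. ]
lipL [-125.4  100.9  177. ]
lipR [-125.2  -95.6  177. ]
tip [-171.5   28.3  184. ]
tip L [-171.5   37.2  184. ]
tip R [-171.5   18.8  184. ]
roof [-88.2  39.  232. ]
tab [-125.1  -14.6  195. ]
tabL [-124.4   52.1  195. ]
tabR [-124.3  -46.8  195. ]
tip tri x,z plane: row 291 ray [array([-178.6,   28.3,  170. ]), array([-171.5,   28.3,  184. ]), array([-163.4,   28.2,  200. ])] [array([-177.7,   26.4,  285. ]), array([-171.6,   26.3,  297. ]), array([-165. ,   26.3,  310. ])]
```

Emit:
drive_tool(
  targets=[
    [1,6,0,0,0],
    [1,12,0,0,0],
    [1,16,0,0,0],
    [1,20,0,0,0],
    [1,24,0,0,0],
    [1,28,0,0,0],
    [1,32,0,0,0],
    [1,36,0,0,0],
    [1,40,0,0,0],
    [1,44,0,0,0],
    [1,47,0,0,0],
    [1,47,0,0,0],
  ],
)

```text
clock: 3.1
position: [595.7, 292.1, 182.2]
ee_rot: [1.0, 0.029, -0.0, 0.0]
contact_force: [0.0, 1.0, -1.1]
gripper_width: 0.0
grasp_force: 0.0
```

```bash
cat >> h.py <<'E'
def look(fn):
    p,T=st(); im=arm.get_image('wrist');c=cam('wrist');g=cv2.cvtColor(im,6).astype(float); cv2.imwrite(fn,im)
    inc=lambda P:np.r_[(P[:2]-O)@A,P[2]].round(1)
    for u in (150,230,250,390,420,440,460):
        d=np.diff(cv2.GaussianBlur(g,(1,3),0)[:,u][60:320]);k=np.array([r for r in range(1,len(d)-1) if abs(d[r])>22 and abs(d[r])>=max(abs(d[r-1]),abs(d[r+1]))])
        print(u,[(int(r+60),int(d[r]),float(inc(onz(c,u,r+60,195))[0])) for r in k])
E
python3 -c "
from h import *
look('pics/w3.png')"
```

```text
t 3.1 p [595.7 292.1 182.2] inc [-117.2   27.3] yaw-inc 0.02 F [ 0.   1.  -1.1] w 0.0 j [ 0.7   0.46  0.09  0.   -1.2   0.93]
150 [(99, -38, -31.2), (258, -38, -101.6)]
230 [(98, -33, -30.8), (258, -39, -101.6), (262, 68, -103.6), (266, -35, -105.7), (287, -43, -116.7)]
250 [(107, -37, -34.3), (258, -37, -101.6), (262, 50, -103.6), (273, -47, -109.3), (287, -27, -116.7)]
390 [(259, -61, -102.1), (262, 62, -103.7), (267, -32, -106.2), (297, 33, -122.2), (303, -58, -125.4)]
420 [(259, -64, -102.1), (262, 61, -103.7), (265, -33, -105.2), (297, 32, -122.2), (303, -64, -125.4)]
440 [(259, -64, -102.1), (262, 66, -103.7), (267, -33, -106.2), (297, 31, -122.2), (303, -64, -125.5)]
460 [(259, -66, -102.1), (262, 69, -103.7), (272, -44, -108.8), (281, 24, -113.6), (283, -22, -114.6), (297, 31, -122.2)]
```

View pics/w3.png

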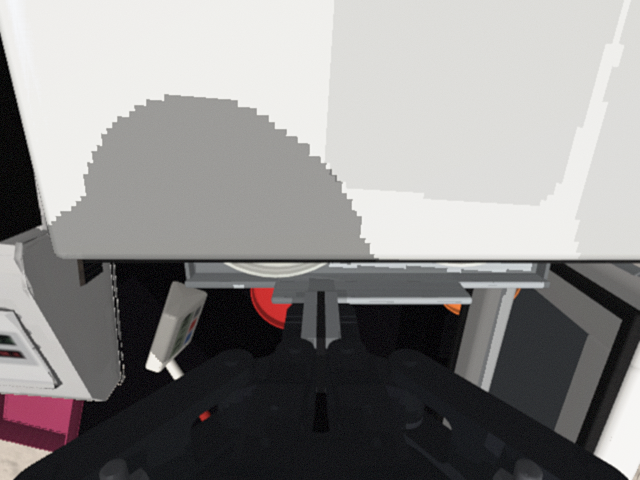

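The tips at (320,291) now stand right against the tab, whose outer edge is at row 303 at either side. There's no force yet, so I'll advance a little and see whether the tab moves.

Emit:
drive_tool(
  targets=[
    [1,3,0,0,0],
    [1,6,0,0,0],
    [1,9,0,0,0],
    [1,10,0,0,0],
    [1,10,0,0,0],
  ],
)

```text
clock: 3.65
position: [605.5, 292.6, 182.3]
ee_rot: [1.0, 0.029, -0.0, 0.0]
contact_force: [-0.1, 0.3, -0.3]
gripper_width: -0.4
grasp_force: 0.0
```

```bash
python3 -c "
from h import *
look('pics/w4.png')"
```

```text
t 3.65 p [605.5 292.6 182.3] inc [-107.4   27.3] yaw-inc 0.02 F [-0.1  0.3 -0.3] w -0.4 j [ 0.69  0.48  0.11 -0.   -1.21  0.94]
150 [(98, -39, -20.9), (282, -39, -104.2)]
230 [(98, -38, -20.9), (282, -40, -104.2), (285, 41, -105.8), (297, 40, -112.2), (303, -69, -115.5)]
250 [(106, -37, -24.0), (282, -41, -104.2), (285, 50, -105.8), (291, -43, -109.0), (297, 38, -112.2), (303, -68, -115.5)]
390 [(274, -38, -100.0), (282, -35, -104.2), (285, 32, -105.8), (314, 27, -121.7)]
420 [(280, -44, -103.1), (285, 34, -105.8), (314, 35, -121.7)]
440 [(277, -41, -101.5), (282, -36, -104.2), (285, 34, -105.8), (314, 30, -121.7)]
460 [(278, -42, -102.1), (283, -36, -104.7), (285, 25, -105.8), (297, 37, -112.2), (302, -33, -115.0), (314, 31, -121.7)]
```

```bash
python3 - <<'E'
from h import *
i=cv2.imread('pics/w4.png')[240:390,200:500]
cv2.imwrite('pics/w4c.png',cv2.resize(i,None,fx=2.6,fy=2.6,interpolation=cv2.INTER_CUBIC))
c=cam('top')
E
```

```text
(no output)
```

View pics/w4c.png

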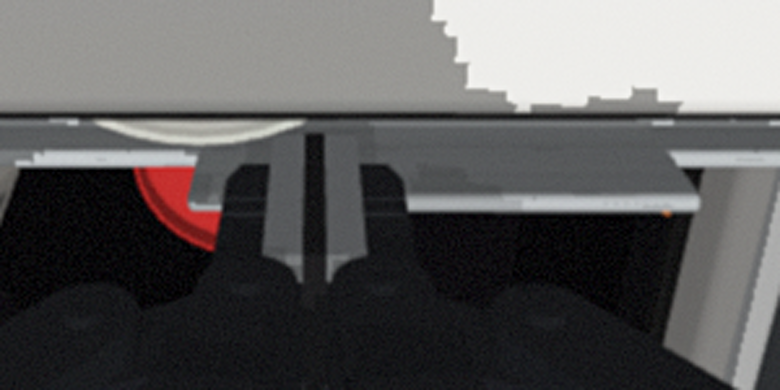

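The crop shows the fingertips (rows 291–320) lying across the tab's inner face with the tab unmoved. So the real tips end above the TCP point and passed over the tab. I'll back off and measure the tip height from the side camera.

Emit:
drive_tool(
  targets=[
    [1,-10,0,0,0],
    [1,-25,0,0,0],
    [1,-40,0,0,0],
    [1,-50,0,0,0],
    [1,-50,0,0,0],
  ],
)

```text
clock: 4.2
position: [554.1, 289.7, 183.1]
ee_rot: [1.0, 0.03, 0.0, -0.0]
contact_force: [0.5, -0.1, -0.5]
gripper_width: -0.0
grasp_force: 0.0
```

```bash
python3 - <<'E'
from h import *
p,T=st()
im=arm.get_image('side'); c=cam('side'); u,v=proj(c,p); print('tcp px',u,v,'TCP+15up',proj(c,p+[0,0,15]),'+38',proj(c,p+[0,0,38]))
x0,y0=int(u)-60,int(v)-70; s=6
o=cv2.resize(im[y0:y0+100,x0:x0+125],None,fx=s,fy=s,interpolation=cv2.INTER_CUBIC)
cv2.circle(o,(int((u-x0)*s),int((v-y0)*s)),4,(0,0,255),1); print(x0,y0)
cv2.imwrite('pics/s2.png',o); cv2.imwrite('pics/s2full.png',im)
E
```

```text
t 4.2 p [554.1 289.7 183.1] inc [-158.9   27.4] yaw-inc 0.09 F [ 0.5 -0.1 -0.5] w -0.0 j [ 0.74  0.39 -0.01 -0.   -1.16  0.89]
tcp px 288.0589743171172 260.4584306894824 TCP+15up [287.88435474 254.1148103 ] +38 [287.60908228 244.11464907]
228 190
```

View pics/s2.png

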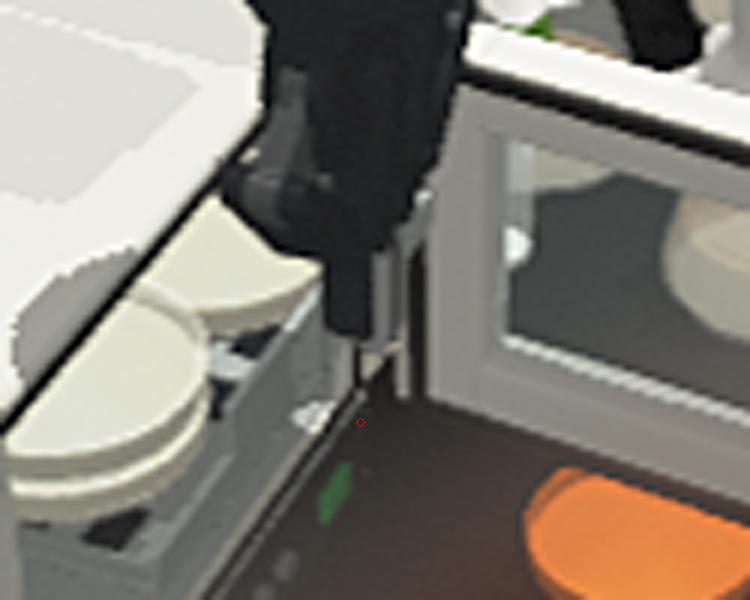

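In the side view the pads end at about full pixel (291,248), while the stated TCP projects to (288,260). So the shut tips end roughly 27 mm above the TCP. I'll measure that by gently touching the fixed roof (z = 232).

Emit:
drive_tool(
  targets=[
    [1,0,0,-40,0],
    [1,30,0,-70,0],
    [1,75,0,-70,0],
    [1,110,0,-70,0],
    [1,110,0,-50,0],
    [1,110,0,-40,0],
    [1,110,0,-36,0],
    [1,110,0,-34,0],
    [1,110,0,-33,0],
    [1,110,0,-33,0],
  ],
)

```text
clock: 5.25
position: [664.9, 296.2, 215.4]
ee_rot: [1.0, 0.03, -0.0, 0.0]
contact_force: [-0.6, 0.0, -0.7]
gripper_width: -0.0
grasp_force: 0.0
```

Emit:
drive_tool(
  targets=[
    [1,0,0,1,0],
    [1,0,0,2,0],
    [1,0,0,3,0],
    [1,0,0,3,0],
  ],
)

```text
clock: 5.65
position: [665.1, 296.2, 212.3]
ee_rot: [1.0, 0.029, -0.0, 0.0]
contact_force: [-0.2, 0.1, -0.5]
gripper_width: -0.1
grasp_force: 0.0
```

Emit:
drive_tool(
  targets=[
    [1,0,0,1,0],
    [1,0,0,2,0],
    [1,0,0,3,0],
    [1,0,0,3,0],
  ],
)

```text
clock: 6.05
position: [665.1, 296.1, 209.1]
ee_rot: [1.0, 0.029, -0.0, 0.0]
contact_force: [0.5, 0.8, 1.1]
gripper_width: 0.1
grasp_force: 0.0
```

Emit:
drive_tool(
  targets=[
    [1,0,0,1,0],
    [1,0,0,2,0],
    [1,0,0,2,0],
  ],
)

```text
clock: 6.35
position: [665.1, 296.1, 207.2]
ee_rot: [1.0, 0.029, -0.0, 0.0]
contact_force: [-0.1, -0.6, -0.2]
gripper_width: -0.1
grasp_force: 0.0
```

Emit:
drive_tool(
  targets=[
    [1,0,0,1,0],
    [1,0,0,2,0],
    [1,0,0,2,0],
  ],
)

```text
clock: 6.65
position: [665.1, 296.2, 205.2]
ee_rot: [1.0, 0.03, -0.0, 0.0]
contact_force: [0.1, 0.3, -0.5]
gripper_width: -0.2
grasp_force: 0.0
```

Emit:
drive_tool(
  targets=[
    [1,0,0,1,0],
    [1,0,0,2,0],
    [1,0,0,2,0],
  ],
)

```text
clock: 6.95
position: [665.1, 296.2, 203.2]
ee_rot: [1.0, 0.029, -0.0, 0.0]
contact_force: [-0.9, -0.1, -0.2]
gripper_width: 0.2
grasp_force: 0.0
```

Emit:
drive_tool(
  targets=[
    [1,0,0,1,0],
    [1,0,0,2,0],
    [1,0,0,2,0],
  ],
)

```text
clock: 7.25
position: [665.1, 296.1, 201.2]
ee_rot: [1.0, 0.029, -0.0, 0.0]
contact_force: [0.1, -0.1, -0.4]
gripper_width: 0.2
grasp_force: 0.0
```

Emit:
drive_tool(
  targets=[
    [1,0,0,1,0],
    [1,0,0,2,0],
    [1,0,0,2,0],
  ],
)

```text
clock: 7.55
position: [665.1, 296.1, 199.2]
ee_rot: [1.0, 0.029, -0.0, 0.0]
contact_force: [0.3, -1.0, 0.1]
gripper_width: -0.4
grasp_force: 0.0
```

Emit:
drive_tool(
  targets=[
    [1,0,0,1,0],
    [1,0,0,2,0],
    [1,0,0,2,0],
  ],
)

```text
clock: 7.85
position: [665.4, 296.2, 198.3]
ee_rot: [1.0, 0.03, 0.0, -0.0]
contact_force: [-1.7, -0.1, 3.8]
gripper_width: 0.1
grasp_force: 1.6
```

Emit:
drive_tool(
  targets=[
    [1,0,0,1,0],
    [1,0,0,2,0],
    [1,0,0,2,0],
  ],
)

```text
clock: 8.15
position: [665.4, 296.2, 198.3]
ee_rot: [1.0, 0.03, 0.001, -0.0]
contact_force: [-3.9, -0.1, 7.3]
gripper_width: -0.5
grasp_force: 4.1
```

Emit:
drive_tool(
  targets=[
    [1,0,0,1,0],
    [1,0,0,2,0],
    [1,0,0,2,0],
  ],
)

```text
clock: 8.45
position: [665.5, 296.3, 198.2]
ee_rot: [1.0, 0.03, 0.002, -0.0]
contact_force: [-5.0, -0.3, 13.4]
gripper_width: 0.2
grasp_force: 6.5
```

```bash
python3 - <<'E'
from h import *
p,T=st()
im=arm.get_image('wrist'); cv2.imwrite('pics/w5.png',im); g=cv2.cvtColor(im,6)
print(g[270:350:4,330].tolist(), g[270:350:4,310].tolist())
a=cv2.imread('pics/w2.png'); g=cv2.cvtColor(a,6); print(g[270:350:4,330].tolist(), g[270:350:4,310].tolist())
E
```

```text
t 8.45 p [665.5 296.3 198.2] inc [-47.3  27.4] yaw-inc 0.09 F [-5.  -0.3 13.4] w 0.2 j [ 0.64  0.56  0.3   0.   -1.31  0.99]
[107, 108, 107, 106, 104, 102, 71, 70, 69, 71, 70, 72, 71, 73, 72, 68, 69, 78, 56, 19] [133, 135, 136, 134, 135, 125, 81, 76, 78, 78, 77, 76, 80, 79, 80, 80, 79, 98, 41, 14]
[75, 28, 7, 21, 16, 36, 93, 92, 90, 91, 91, 89, 92, 93, 92, 94, 91, 112, 74, 21] [95, 98, 94, 68, 77, 35, 91, 89, 89, 91, 92, 88, 93, 92, 91, 91, 90, 113, 38, 18]
```

Contact came at TCP z = 198.3, so the tips are 34 mm above the TCP and the front of the fingers is about 10 mm ahead of it. Compliance is about 2.5 N/mm. I'll retreat and go down to TCP z = 149, which puts the tip at 183.

Emit:
drive_tool(
  targets=[
    [1,0,0,-25,0],
    [1,-20,0,-50,0],
    [1,-65,0,-50,0],
    [1,-112,0,-50,0],
    [1,-117,0,-10,0],
    [1,-117,0,25,0],
    [1,-117,0,44,0],
    [1,-117,0,44,0],
    [1,-112,0,44,0],
    [1,-107,0,44,0],
    [1,-102,0,44,0],
    [1,-99,0,44,0],
  ],
)

```text
clock: 9.7
position: [567.6, 290.6, 150.3]
ee_rot: [1.0, 0.029, 0.001, -0.001]
contact_force: [-0.3, -0.4, 0.5]
gripper_width: -0.2
grasp_force: 0.0
```

Emit:
drive_tool(
  targets=[
    [1,3,0,0,0],
    [1,6,0,0,0],
    [1,9,0,0,0],
    [1,12,0,0,0],
    [1,15,0,0,0],
    [1,15,0,0,0],
  ],
)

```text
clock: 10.3
position: [581.7, 291.2, 149.4]
ee_rot: [1.0, 0.029, 0.0, 0.0]
contact_force: [-0.4, -0.7, -0.8]
gripper_width: -0.1
grasp_force: 0.3
```

```bash
python3 -c "
from h import *
look('pics/w6.png')"
```

```text
t 10.3 p [581.7 291.2 149.4] inc [-131.3   27.2] yaw-inc 0.02 F [-0.4 -0.7 -0.8] w -0.1 j [ 0.71  0.46  0.01  0.   -1.12  0.92]
150 [(107, -37, -48.5), (256, -42, -101.4)]
230 [(122, -37, -53.2), (256, -42, -101.4), (261, 27, -103.4), (279, -41, -110.8)]
250 [(132, -37, -56.5), (256, -43, -101.4), (260, 67, -103.0), (264, -49, -104.6), (315, -22, -126.5)]
390 [(256, -69, -101.4), (298, -35, -119.0)]
420 [(256, -68, -101.4), (298, -36, -119.0)]
440 [(256, -67, -101.4), (298, -37, -119.0)]
460 [(256, -66, -101.4), (290, 29, -115.5), (312, -38, -125.2)]
```

The tab moved from -125.5 to -119, so contact is made. Pushing on gently.

Emit:
drive_tool(
  targets=[
    [1,3,0,0,0],
    [1,6,0,0,0],
    [1,9,0,0,0],
    [1,12,0,0,0],
    [1,15,0,0,0],
    [1,18,0,0,0],
    [1,20,0,0,0],
    [1,22,0,0,0],
    [1,22,0,0,0],
  ],
)

```text
clock: 11.25
position: [603.8, 292.5, 149.3]
ee_rot: [1.0, 0.029, 0.0, -0.0]
contact_force: [-0.9, -0.3, -1.0]
gripper_width: 0.2
grasp_force: 0.3
```

Emit:
drive_tool(
  targets=[
    [1,1,0,0,0],
    [1,2,0,0,0],
    [1,3,0,0,0],
    [1,4,0,0,0],
    [1,4,0,0,0],
  ],
)

```text
clock: 11.75
position: [607.5, 292.7, 149.3]
ee_rot: [1.0, 0.029, 0.0, 0.0]
contact_force: [-1.6, -0.1, 0.5]
gripper_width: 0.2
grasp_force: 0.8
```

```bash
python3 -c "
from h import *
look('pics/w7.png')"
```

```text
t 11.75 p [607.5 292.7 149.3] inc [-105.4   27.2] yaw-inc 0.02 F [-1.6 -0.1  0.5] w 0.2 j [ 0.69  0.5   0.07  0.   -1.14  0.94]
150 [(107, -32, -22.6)]
230 [(122, -37, -27.4)]
250 [(132, -35, -30.6)]
390 [(289, -35, -89.2)]
420 []
440 []
460 []
```

Emit:
drive_tool(
  targets=[
    [1,1,0,0,0],
    [1,2,0,0,0],
    [1,3,0,0,0],
    [1,3,0,0,0],
  ],
)

```text
clock: 12.2
position: [610.5, 292.9, 149.4]
ee_rot: [1.0, 0.029, 0.0, 0.0]
contact_force: [-1.9, 0.3, 0.7]
gripper_width: 0.4
grasp_force: 0.7
```

Emit:
drive_tool(
  targets=[
    [1,1,0,0,0],
    [1,2,0,0,0],
    [1,2,0,0,0],
  ],
)

```text
clock: 12.5
position: [610.4, 292.8, 149.3]
ee_rot: [1.0, 0.03, -0.002, 0.001]
contact_force: [-7.9, -0.5, 2.5]
gripper_width: -0.3
grasp_force: 0.0
```

Emit:
drive_tool(
  targets=[
    [1,1,0,0,0],
    [1,2,0,0,0],
    [1,2,0,0,0],
  ],
)

```text
clock: 12.8
position: [610.2, 292.6, 149.3]
ee_rot: [1.0, 0.03, -0.004, 0.001]
contact_force: [-14.0, 1.1, 4.4]
gripper_width: -0.0
grasp_force: 0.0
```

```bash
python3 -c "
from h import *
s=arm.read_state();print(s['contact_force'],s['wrist_torque'])"
```

```text
[-13.99773056   1.08705422   4.44811618] [-0.09706926  3.51725478  0.01684586]
```

Emit:
drive_tool(
  targets=[
    [1,-10,0,0,0],
    [1,-40,0,0,0],
    [1,-75,0,0,0],
    [1,-97,0,0,0],
    [1,-97,0,0,0],
    [1,-97,0,0,0],
  ],
)

```text
clock: 13.4
position: [518.3, 288.2, 150.4]
ee_rot: [1.0, 0.03, 0.001, -0.001]
contact_force: [-0.4, -0.7, 0.5]
gripper_width: 0.1
grasp_force: 0.0
```

```bash
python3 - <<'E'
from h import *
look('pics/w8.png')
c=cam('wrist')
for n,x,y,z in[('lintel top',-92.5,0,232),('lintel bot',-92.5,0,220),('tab home',-90.5,0,195),('tab 5mm',-95.5,0,195),('lip home',-90.5,80,177)]: print(n,proj(c,np.r_[O+A@np.array([x,y]),z]).round(1))
im=cv2.imread('pics/w8.png'); print(cv2.cvtColor(im,6)[90:150:1,420].tolist())
E
```

```text
t 13.4 p [518.3 288.2 150.4] inc [-194.7   27.9] yaw-inc 0.08 F [-0.4 -0.7  0.5] w 0.1 j [ 0.78  0.37 -0.15  0.   -1.06  0.85]
150 [(218, 53, -150.0), (306, -36, -186.2), (309, 33, -187.5)]
230 [(70, -75, -100.4)]
250 [(70, -80, -100.4), (196, 30, -141.8), (257, -32, -165.3)]
390 [(70, -65, -100.4), (79, 51, -103.1), (85, -49, -104.9)]
420 [(71, -74, -100.7), (79, 53, -103.1), (84, -48, -104.6)]
440 [(70, -72, -100.4)]
460 [(71, -74, -100.7), (84, -25, -104.6), (187, 23, -138.5), (197, 25, -142.1), (240, -39, -158.4)]
lintel top [445.7  13.2]
lintel bot [430.6  25.2]
tab home [409.   35.8]
tab 5mm [407.8  53.3]
lip home [176.   45.6]
[23, 26, 23, 19, 25, 22, 19, 21, 13, 25, 25, 22, 20, 20, 24, 24, 22, 20, 23, 22, 21, 23, 20, 27, 21, 23, 20, 23, 18, 17, 24, 18, 25, 18, 25, 23, 22, 23, 20, 19, 16, 23, 19, 22, 17, 23, 21, 17, 23, 25, 24, 22, 24, 19, 19, 20, 16, 24, 22, 19]
```

```bash
python3 - <<'E'
from h import *
side=arm.get_image('side'); cv2.imwrite('pics/s3.png',side)
r=lambda i,w,h:cv2.resize(i,(w,h),interpolation=cv2.INTER_CUBIC)
w8=cv2.imread('pics/w8.png'); w6=cv2.imread('pics/w6.png'); w7=cv2.imread('pics/w7.png')
a=r(w8[0:130,130:530],800,260)
b=r(w6[230:350,180:500],400,150); d=r(w7[230:350,180:500],400,150)
e=r(side[195:275,200:410],500,190)
o=np.zeros((600,800,3),np.uint8); o[:260]=a; o[260:410,:400]=b; o[260:410,400:]=d; o[410:600,:500]=e
cv2.imwrite('pics/comp.png',o)
E
```

```text
(no output)
```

View pics/comp.png

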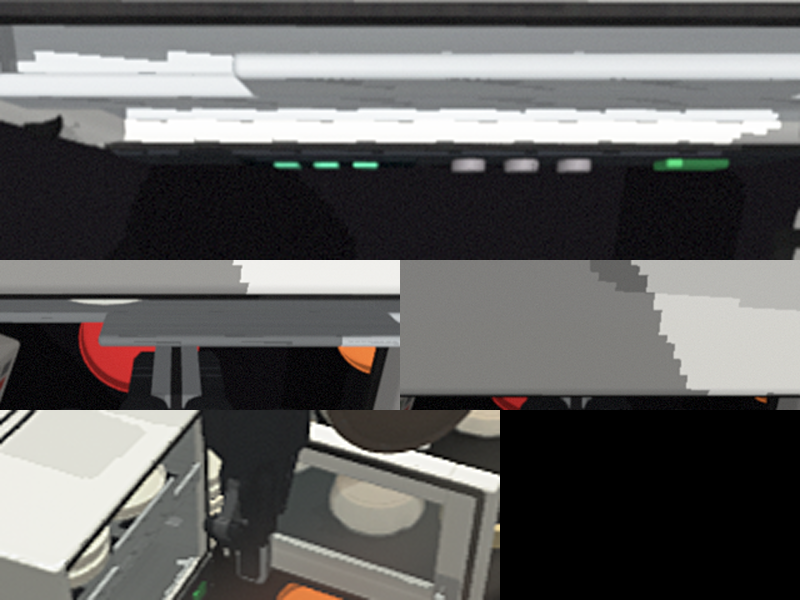

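The composite shows the lintel's lower edge at row 12, the tab's outer edge at row 39.5 and the lip's at row 48. The shelf is therefore still about 4.7 mm out, because the thicker upper finger met the lintel. I'll push again with the tip higher on the tab, so only the slim part of the finger passes the lintel.

Emit:
drive_tool(
  targets=[
    [1,20,0,-4,0],
    [1,55,0,-8,0],
    [1,80,0,-8,0],
    [1,84,0,-8,0],
    [1,86,0,-8,0],
    [1,88,0,-8,0],
    [1,90,0,-8,0],
    [1,91,0,-8,0],
    [1,92,0,-8,0],
    [1,93,0,-8,0],
    [1,93,0,-8,0],
  ],
)

```text
clock: 14.6
position: [610.3, 293.0, 157.6]
ee_rot: [1.0, 0.03, 0.0, -0.0]
contact_force: [0.9, -0.8, -0.1]
gripper_width: -0.0
grasp_force: 0.0
```

Emit:
drive_tool(
  targets=[
    [1,1,0,0,0],
    [1,2,0,0,0],
    [1,2,0,0,0],
  ],
)

```text
clock: 14.9
position: [612.0, 293.1, 157.5]
ee_rot: [1.0, 0.03, -0.0, 0.0]
contact_force: [-2.4, 0.1, 2.2]
gripper_width: 0.3
grasp_force: 0.8
```

Emit:
drive_tool(
  targets=[
    [1,1,0,0,0],
    [1,2,0,0,0],
    [1,2,0,0,0],
  ],
)

```text
clock: 15.2
position: [611.8, 292.8, 157.3]
ee_rot: [1.0, 0.03, -0.003, 0.001]
contact_force: [-9.0, 0.0, 4.4]
gripper_width: 0.3
grasp_force: 0.3
```

Emit:
drive_tool(
  targets=[
    [1,-3,0,0,0],
    [1,-3,0,-2,0],
    [1,-2,0,-2,0],
    [1,-1,0,-2,0],
    [1,0,0,-2,0],
    [1,0,0,-2,0],
  ],
)

```text
clock: 15.8
position: [613.0, 293.0, 159.7]
ee_rot: [1.0, 0.03, -0.001, 0.0]
contact_force: [-6.7, 0.9, 3.6]
gripper_width: -0.5
grasp_force: 3.0
```

```bash
python3 -c "
from h import *
st()"
```

```text
t 15.8 p [613.  293.  159.7] inc [-99.8  27.2] yaw-inc 0.03 F [-6.7  0.9  3.6] w -0.5 j [ 0.68  0.5   0.1  -0.   -1.17  0.95]
```

Emit:
drive_tool(
  targets=[
    [1,-10,0,0,0],
    [1,-45,0,5,0],
    [1,-80,0,9,0],
    [1,-96,0,9,0],
    [1,-96,0,9,0],
    [1,-96,0,9,0],
  ],
)

```text
clock: 16.4
position: [518.9, 287.8, 150.9]
ee_rot: [1.0, 0.03, 0.001, -0.0]
contact_force: [-0.4, -0.1, 0.3]
gripper_width: 0.0
grasp_force: 0.0
```

```bash
python3 - <<'E'
from h import *
st(); im=arm.get_image('wrist'); cv2.imwrite('pics/w9.png',im); old=cv2.imread('pics/w8.png')
for i in (old,im):
    g=cv2.cvtColor(i,6)
    for u in (200,350,450): print(u,g[0:60:2,u].tolist())
c=cam('wrist')
for n,x,y,z in[('lintel bot',-92.5,0,220),('tab home',-90.5,0,195),('tab 5mm',-95.5,0,195),('lip home',-90.5,80,177)]: print(n,proj(c,np.r_[O+A@np.array([x,y]),z]).round(1))
E
```

```text
t 16.4 p [518.9 287.8 150.9] inc [-194.1   27.5] yaw-inc 0.06 F [-0.4 -0.1  0.3] w 0.0 j [ 0.78  0.37 -0.14  0.   -1.06  0.85]
200 [107, 55, 61, 60, 29, 29, 69, 142, 141, 142, 144, 141, 141, 144, 146, 240, 242, 243, 182, 234, 240, 238, 237, 230, 164, 123, 115, 213, 246, 238]
350 [138, 50, 56, 58, 30, 29, 50, 142, 148, 145, 146, 143, 142, 161, 221, 233, 237, 236, 224, 199, 126, 126, 128, 129, 124, 129, 122, 177, 252, 248]
450 [173, 52, 57, 55, 39, 22, 37, 137, 142, 142, 143, 142, 141, 158, 221, 229, 234, 233, 223, 206, 122, 121, 125, 123, 123, 114, 122, 173, 245, 244]
200 [218, 198, 105, 56, 57, 54, 31, 24, 86, 146, 141, 140, 140, 145, 145, 143, 240, 236, 225, 237, 236, 235, 230, 171, 109, 126, 141, 207, 245, 243]
350 [220, 199, 124, 55, 59, 60, 39, 23, 79, 147, 140, 141, 133, 137, 231, 234, 234, 221, 196, 127, 119, 113, 125, 121, 123, 119, 137, 249, 247, 247]
450 [222, 205, 144, 53, 54, 55, 36, 28, 61, 142, 139, 139, 161, 225, 229, 230, 233, 221, 200, 126, 120, 123, 124, 119, 122, 120, 157, 243, 240, 241]
lintel bot [428.6  29. ]
tab home [407.5  38.6]
tab 5mm [406.3  56. ]
lip home [176.  48.]
```

The shelf is now about 3.3 mm out by the same measure (a 2.0 mm figure comes from the kinematics), which is under 5 mm with the door open. Now the door: I'll work out the way over it and the closing arc.

```bash
cat >> h.py <<'E'
O2=O+A@np.array([3.9,2.3]); H=O2+A@np.array([-113,-121])
def doorpos(th,g,r=188,f=10): # TCP world xy
    d=A@np.array([np.cos(th),np.sin(th)]); l=A@np.array([-np.sin(th),np.cos(th)])
    return H+l*r+d*(-12-f-g)
E
python3 - <<'E'
from h import *
p,T=st(); print('hinge',H)
for th,g in((1.49,25),(1.49,0)):
    w=np.r_[doorpos(th,g),161]; print(th,g,w.round(1),'shift',(T.T@(w-p)).round(1))
E
```

```text
t 16.45 p [519.3 287.9 150.7] inc [-193.7   27.6] yaw-inc 0.03 F [-0.6  0.2  0.2] w 0.3 j [ 0.78  0.37 -0.14  0.   -1.06  0.85]
hinge [612.32662053 146.82434233]
1.49 25 [423.3 104.  161. ] shift [-106.7  177.9  -10.5]
1.49 0 [423.9 129.  161. ] shift [-104.6  152.9  -10.5]
```

Emit:
drive_tool(
  targets=[
    [1,-10,0,-50,-8],
    [1,-20,10,-100,-16],
    [1,-40,50,-100,-24],
    [1,-60,90,-100,-32],
    [1,-80,130,-100,-40],
    [1,-100,165,-100,-48],
    [1,-107,185,-100,-56],
    [1,-107,185,-100,-64],
    [1,-107,185,-60,-70],
    [1,-107,185,-25,-70],
    [1,-107,185,-10,-70],
    [1,-107,185,-10,-70],
  ],
)

```text
clock: 17.65
position: [421.9, 95.6, 158.3]
ee_rot: [0.802, 0.597, -0.003, -0.0]
contact_force: [0.1, -0.3, 0.7]
gripper_width: 0.0
grasp_force: 0.0
```

```bash
cat >> h.py <<'E'
def doorths(fn=None):
    im=arm.get_image('top'); c=cam('top'); 
    if fn: cv2.imwrite(fn,im)
def plan(ths,gs,z=161,r=188,roll=True):
    p,T=st(); y0=np.arctan2(T[1,0],T[0,0])-Y
    for th,g in zip(ths,gs):
        w=np.r_[doorpos(th,g,r),z]; q=T.T@(w-p); print('th',round(th,2),'g',g,q.round(1),'roll',round(-np.degrees(min(th,1.22)-y0),1))
E
python3 - <<'E'
from h import *
plan([1.49,1.49,1.45,1.4,1.35,1.3,1.25,1.2,1.1,1.0],[20,5,0,0,0,0,0,0,0,0])
E
```

```text
t 17.65 p [421.9  95.6 158.3] inc [-302.2 -158.7] yaw-inc 69.96 F [ 0.1 -0.3  0.7] w 0.0 j [ 0.6   0.09 -0.49 -0.   -0.99  2.25]
th 1.49 g 20 [13.3 -2.4 -2.8] roll 0.1
th 1.49 g 5 [27.7 -6.4 -2.8] roll 0.1
th 1.45 g 0 [ 39.6 -10.4  -2.8] roll 0.1
th 1.4 g 0 [ 48.6 -13.4  -2.9] roll 0.1
th 1.35 g 0 [ 57.7 -16.   -2.9] roll 0.1
th 1.3 g 0 [ 66.9 -18.   -2.9] roll 0.1
th 1.25 g 0 [ 76.3 -19.6  -3. ] roll 0.1
th 1.2 g 0 [ 85.7 -20.8  -3. ] roll 1.2
th 1.1 g 0 [104.6 -21.6  -3.1] roll 6.9
th 1.0 g 0 [123.5 -20.6  -3.1] roll 12.7
```

Emit:
drive_tool(
  targets=[
    [1,13,-2,-3,0],
    [1,28,-6,-3,0],
    [1,40,-10,-3,0],
    [1,49,-13,-3,0],
    [1,58,-16,-3,0],
    [1,67,-18,-3,0],
    [1,76,-20,-3,0],
    [1,86,-21,-3,1],
    [1,95,-21,-3,4],
    [1,105,-22,-3,7],
    [1,114,-21,-3,10],
    [1,123,-21,-3,13],
  ],
)

```text
clock: 18.85
position: [437.4, 220.9, 163.1]
ee_rot: [0.865, 0.502, -0.001, 0.0]
contact_force: [0.5, -1.0, -0.4]
gripper_width: 0.1
grasp_force: 0.5
```

```bash
python3 - <<'E'
from h import *
plan([.95,.9,.85,.8,.75,.7,.65,.6,.55,.5,.45,.4],[0]*12)
im=arm.get_image('wrist'); cv2.imwrite('pics/w10.png',im)
c=cam('wrist'); g=cv2.cvtColor(im,6)
# door top edge/free corner predicted at th=1.0
for th in (1.1,1.0,.9):
    d=A@np.array([np.cos(th),np.sin(th)]); l=A@np.array([-np.sin(th),np.cos(th)])
    print(th,[proj(c,np.r_[H+l*a+d*b,228]).round().tolist() for a,b in((100,12),(100,-12),(150,12),(235,12),(235,-12))])
for u in (120,200,440,520): print(u,g[::12,u].tolist())
E
```

```text
t 18.85 p [437.4 220.9 163.1] inc [-279.4  -34.6] yaw-inc 56.89 F [ 0.5 -1.  -0.4] w 0.1 j [ 0.8   0.19 -0.37 -0.   -1.02  1.82]
th 0.95 g 0 [ 8.6 -0.1  2.1] roll 2.5
th 0.9 g 0 [18.1 -0.6  2.1] roll 5.3
th 0.85 g 0 [27.6 -0.6  2.1] roll 8.2
th 0.8 g 0 [37.  -0.1  2.1] roll 11.1
th 0.75 g 0 [46.4  0.9  2.1] roll 13.9
th 0.7 g 0 [55.8  2.3  2.1] roll 16.8
th 0.65 g 0 [65.   4.2  2.1] roll 19.6
th 0.6 g 0 [74.2  6.5  2.1] roll 22.5
th 0.55 g 0 [83.2  9.3  2. ] roll 25.4
th 0.5 g 0 [92.1 12.6  2. ] roll 28.2
th 0.45 g 0 [100.8  16.3   2. ] roll 31.1
th 0.4 g 0 [109.4  20.4   2. ] roll 34.0
1.1 [[585.0, 298.0], [577.0, 359.0], [434.0, 313.0], [187.0, 336.0], [201.0, 393.0]]
1.0 [[594.0, 271.0], [578.0, 335.0], [439.0, 272.0], [178.0, 274.0], [187.0, 337.0]]
0.9 [[606.0, 242.0], [582.0, 309.0], [450.0, 228.0], [176.0, 204.0], [178.0, 275.0]]
120 [163, 91, 13, 10, 14, 13, 17, 11, 9, 3, 8, 12, 21, 19, 16, 12, 15, 3, 233, 234, 234, 219, 236, 234, 236, 234, 234, 234, 79, 80, 80, 128, 188, 203, 254, 28, 29, 30, 27, 59]
200 [17, 15, 21, 11, 9, 5, 8, 2, 17, 14, 18, 21, 15, 22, 17, 18, 23, 21, 15, 19, 21, 31, 197, 206, 206, 204, 197, 90, 91, 91, 89, 29, 28, 28, 25, 78, 30, 28, 29, 44]
440 [17, 14, 18, 11, 12, 17, 13, 18, 21, 23, 8, 11, 11, 14, 15, 87, 211, 173, 222, 178, 105, 32, 188, 207, 207, 205, 204, 17, 24, 22, 18, 26, 34, 31, 31, 245, 26, 28, 29, 32]
520 [56, 42, 24, 31, 19, 90, 75, 23, 10, 9, 0, 15, 11, 18, 10, 48, 209, 177, 220, 65, 129, 54, 237, 255, 255, 255, 255, 35, 65, 189, 185, 220, 218, 219, 190, 31, 27, 24, 33, 57]
```

The door follows at about 0.98 rad. Continuing to 0.4 rad.

Emit:
drive_tool(
  targets=[
    [1,9,0,2,3],
    [1,18,-1,2,5],
    [1,28,-1,2,8],
    [1,37,0,2,11],
    [1,46,1,2,14],
    [1,56,2,2,17],
    [1,65,4,2,20],
    [1,74,6,2,22],
    [1,83,9,2,25],
    [1,92,13,2,28],
    [1,101,16,2,31],
    [1,109,20,2,34],
  ],
)

```text
clock: 20.1
position: [508.5, 305.7, 160.9]
ee_rot: [0.974, 0.228, -0.001, 0.0]
contact_force: [-1.2, -0.6, -0.0]
gripper_width: -0.2
grasp_force: 0.6
```

```bash
python3 - <<'E'
from h import *
plan([.36,.33,.3,.27,.24,.21,.19,.17,.15,.14,.13,.12],[0]*12)
c=cam('wrist'); im=arm.get_image('wrist'); cv2.imwrite('pics/w11.png',im); g=cv2.cvtColor(im,6)
for th in (.4,.35):
    d=A@np.array([np.cos(th),np.sin(th)]); l=A@np.array([-np.sin(th),np.cos(th)])
    print(th,[proj(c,np.r_[H+l*a+d*b,228]).round().tolist() for a,b in((130,12),(130,-12),(220,12),(220,-12))])
for u in (200,260,440): print(u,[(i*6,int(x)) for i,x in enumerate(g[::6,u]) if 150<i*6<360])
E
```

```text
t 20.1 p [508.5 305.7 160.9] inc [-203.5   45.9] yaw-inc 22.95 F [-1.2 -0.6 -0. ] w -0.2 j [ 0.81  0.36 -0.13 -0.   -1.09  1.22]
th 0.36 g 0 [ 8.4 -0.3 -0.1] roll 2.3
th 0.33 g 0 [14.  -0.7 -0.1] roll 4.0
th 0.3 g 0 [19.7 -0.9 -0.1] roll 5.8
th 0.27 g 0 [25.4 -0.9 -0.1] roll 7.5
th 0.24 g 0 [31.  -0.7 -0.1] roll 9.2
th 0.21 g 0 [36.7 -0.4 -0.1] roll 10.9
th 0.19 g 0 [40.5 -0.  -0.1] roll 12.1
th 0.17 g 0 [44.3  0.4 -0.1] roll 13.2
th 0.15 g 0 [48.   0.8 -0.1] roll 14.4
th 0.14 g 0 [49.9  1.1 -0.1] roll 14.9
th 0.13 g 0 [51.8  1.4 -0.1] roll 15.5
th 0.12 g 0 [53.6  1.7 -0.1] roll 16.1
0.4 [[505.0, 267.0], [494.0, 333.0], [221.0, 267.0], [227.0, 333.0]]
0.35 [[511.0, 248.0], [496.0, 316.0], [221.0, 234.0], [223.0, 303.0]]
200 [(156, 9), (162, 11), (168, 83), (174, 112), (180, 96), (186, 90), (192, 16), (198, 14), (204, 5), (210, 10), (216, 16), (222, 11), (228, 14), (234, 14), (240, 13), (246, 20), (252, 17), (258, 30), (264, 144), (270, 162), (276, 165), (282, 161), (288, 163), (294, 164), (300, 160), (306, 161), (312, 162), (318, 161), (324, 126), (330, 2), (336, 15), (342, 2), (348, 13), (354, 0)]
260 [(156, 10), (162, 13), (168, 12), (174, 15), (180, 19), (186, 23), (192, 88), (198, 120), (204, 119), (210, 119), (216, 120), (222, 121), (228, 123), (234, 121), (240, 123), (246, 13), (252, 22), (258, 27), (264, 138), (270, 158), (276, 165), (282, 164), (288, 165), (294, 162), (300, 160), (306, 160), (312, 164), (318, 163), (324, 134), (330, 14), (336, 11), (342, 3), (348, 0), (354, 12)]
440 [(156, 6), (162, 1), (168, 7), (174, 15), (180, 38), (186, 128), (192, 166), (198, 165), (204, 145), (210, 176), (216, 180), (222, 47), (228, 53), (234, 54), (240, 116), (246, 18), (252, 42), (258, 35), (264, 144), (270, 228), (276, 246), (282, 246), (288, 246), (294, 246), (300, 246), (306, 157), (312, 161), (318, 161), (324, 144), (330, 10), (336, 10), (342, 16), (348, 20), (354, 12)]
```

Emit:
drive_tool(
  targets=[
    [1,8,0,0,2],
    [1,14,-1,0,4],
    [1,20,-1,0,6],
    [1,25,-1,0,8],
    [1,31,-1,0,9],
    [1,37,0,0,11],
    [1,41,0,0,12],
    [1,44,0,0,13],
    [1,48,1,0,14],
    [1,50,1,0,15],
    [1,52,1,0,16],
    [1,54,2,0,16],
  ],
)

```text
clock: 21.35
position: [558.3, 327.6, 161.5]
ee_rot: [0.996, 0.09, 0.0, -0.0]
contact_force: [-0.6, 0.2, -0.1]
gripper_width: 0.1
grasp_force: 0.3
```

```bash
python3 - <<'E'
from h import *
plan([.1,.08,.06,.04,.02,0,-.02,-.04],[0]*8)
c=cam('wrist'); im=arm.get_image('wrist'); cv2.imwrite('pics/w12.png',im); g=cv2.cvtColor(im,6)
for u in (200,260,440): print(u,[(i*4,int(x)) for i,x in enumerate(g[::4,u]) if 236<i*4<345])
E
```

```text
t 21.35 p [558.3 327.6 161.5] inc [-152.5   65. ] yaw-inc 7.01 F [-0.6  0.2 -0.1] w 0.1 j [ 0.78  0.45  0.01 -0.   -1.14  0.97]
th 0.1 g 0 [ 2.9 -0.8  0.5] roll 1.3
th 0.08 g 0 [ 6.6 -1.2  0.5] roll 2.4
th 0.06 g 0 [10.4 -1.4  0.5] roll 3.6
th 0.04 g 0 [14.2 -1.6  0.5] roll 4.7
th 0.02 g 0 [18.  -1.7  0.5] roll 5.9
th 0 g 0 [21.8 -1.7  0.5] roll 7.0
th -0.02 g 0 [25.6 -1.6  0.5] roll 8.2
th -0.04 g 0 [29.3 -1.5  0.5] roll 9.3
200 [(240, 16), (244, 20), (248, 18), (252, 27), (256, 20), (260, 75), (264, 157), (268, 161), (272, 164), (276, 163), (280, 165), (284, 164), (288, 162), (292, 162), (296, 162), (300, 161), (304, 163), (308, 161), (312, 162), (316, 164), (320, 150), (324, 24), (328, 13), (332, 8), (336, 1), (340, 6), (344, 5)]
260 [(240, 85), (244, 20), (248, 25), (252, 25), (256, 27), (260, 26), (264, 128), (268, 162), (272, 164), (276, 165), (280, 163), (284, 166), (288, 164), (292, 165), (296, 163), (300, 160), (304, 164), (308, 161), (312, 161), (316, 161), (320, 149), (324, 63), (328, 11), (332, 11), (336, 9), (340, 7), (344, 6)]
440 [(240, 104), (244, 24), (248, 26), (252, 42), (256, 40), (260, 38), (264, 118), (268, 222), (272, 237), (276, 246), (280, 246), (284, 247), (288, 246), (292, 247), (296, 247), (300, 246), (304, 246), (308, 186), (312, 162), (316, 161), (320, 158), (324, 143), (328, 12), (332, 15), (336, 15), (340, 16), (344, 13)]
```

The door is at about 0.115 rad. Now I'll press in small steps, watching the force.

Emit:
drive_tool(
  targets=[
    [1,1,0,0,1],
    [1,3,-1,0,2],
    [1,4,-1,0,3],
    [1,6,-1,0,4],
    [1,6,-1,0,4],
  ],
)

```text
clock: 21.9
position: [564.2, 329.7, 161.4]
ee_rot: [0.998, 0.055, 0.0, -0.0]
contact_force: [0.7, -0.6, 0.2]
gripper_width: -0.1
grasp_force: 0.0
```

Emit:
drive_tool(
  targets=[
    [1,1,0,0,0],
    [1,2,0,0,0],
    [1,3,0,0,0],
    [1,4,0,0,0],
    [1,4,0,0,0],
  ],
)

```text
clock: 22.4
position: [568.1, 330.0, 161.4]
ee_rot: [0.998, 0.056, 0.0, -0.0]
contact_force: [0.2, -0.4, 0.8]
gripper_width: 0.1
grasp_force: 0.0
```

Emit:
drive_tool(
  targets=[
    [1,1,0,0,0],
    [1,2,0,0,0],
    [1,3,0,0,0],
    [1,3,0,0,0],
  ],
)

```text
clock: 22.8
position: [571.0, 330.3, 161.4]
ee_rot: [0.998, 0.056, 0.0, 0.0]
contact_force: [0.0, -0.4, 0.5]
gripper_width: -0.1
grasp_force: 0.0
```

Emit:
drive_tool(
  targets=[
    [1,1,0,0,0],
    [1,2,0,0,0],
    [1,2,0,0,0],
  ],
)

```text
clock: 23.1
position: [572.7, 330.5, 161.4]
ee_rot: [0.998, 0.056, -0.0, 0.0]
contact_force: [-0.5, 0.6, 0.2]
gripper_width: 0.3
grasp_force: 0.5
```

Emit:
drive_tool(
  targets=[
    [1,1,0,0,0],
    [1,2,0,0,0],
    [1,2,0,0,0],
  ],
)

```text
clock: 23.4
position: [572.9, 330.5, 161.4]
ee_rot: [0.998, 0.056, -0.002, 0.001]
contact_force: [-6.5, -0.2, 3.1]
gripper_width: -0.0
grasp_force: 3.4
```

Emit:
drive_tool(
  targets=[
    [1,1,0,0,0],
    [1,2,0,0,0],
    [1,2,0,0,0],
  ],
)

```text
clock: 23.7
position: [573.0, 330.4, 161.4]
ee_rot: [0.998, 0.056, -0.004, 0.001]
contact_force: [-12.3, -0.6, 5.7]
gripper_width: 0.1
grasp_force: 6.1
```

Emit:
drive_tool(
  targets=[
    [1,0.5,0,0,0],
    [1,1,0,0,0],
    [1,1,0,0,0],
  ],
)

```text
clock: 24.0
position: [573.5, 330.5, 161.4]
ee_rot: [0.998, 0.056, -0.004, 0.001]
contact_force: [-13.9, 0.3, 7.3]
gripper_width: 0.3
grasp_force: 6.6
```

Emit:
drive_tool(
  targets=[
    [1,0.5,0,0,0],
    [1,0.5,0,0,0],
  ],
)

```text
clock: 24.2
position: [574.8, 330.7, 161.4]
ee_rot: [0.998, 0.056, -0.003, 0.001]
contact_force: [-10.5, 0.9, 4.3]
gripper_width: -0.0
grasp_force: 5.1
```

Emit:
drive_tool(
  targets=[
    [1,0.5,0,0,0],
    [1,0.5,0,0,0],
  ],
)

```text
clock: 24.4
position: [576.8, 331.0, 161.4]
ee_rot: [0.998, 0.056, -0.002, 0.001]
contact_force: [-5.0, 0.5, 2.9]
gripper_width: 0.1
grasp_force: 2.7
```

Emit:
drive_tool(
  targets=[
    [1,1,0,0,0],
    [1,1,0,0,0],
  ],
)

```text
clock: 24.6
position: [580.3, 331.5, 161.5]
ee_rot: [0.998, 0.056, 0.001, -0.0]
contact_force: [0.6, -0.4, -0.9]
gripper_width: 0.0
grasp_force: 0.0
```

Emit:
drive_tool(
  targets=[
    [1,1,0,0,0],
    [1,1,0,0,0],
  ],
)

```text
clock: 24.8
position: [581.4, 331.4, 161.4]
ee_rot: [0.998, 0.056, 0.0, -0.0]
contact_force: [0.8, -0.7, -0.0]
gripper_width: -0.0
grasp_force: 0.0
```

The force rose to 14 N and fell to 0 as the door was pulled away, so it has snapped. I'll confirm the hard stop with a light touch.

Emit:
drive_tool(
  targets=[
    [1,1,0,0,0],
    [1,1,0,0,0],
  ],
)

```text
clock: 25.0
position: [582.0, 331.5, 161.3]
ee_rot: [0.998, 0.056, 0.0, 0.0]
contact_force: [0.1, 0.3, -0.7]
gripper_width: 0.1
grasp_force: 0.0
```

Emit:
drive_tool(
  targets=[
    [1,1,0,0,0],
    [1,1,0,0,0],
  ],
)

```text
clock: 25.2
position: [582.1, 331.4, 161.3]
ee_rot: [0.998, 0.056, -0.001, 0.0]
contact_force: [-3.2, 0.1, 1.5]
gripper_width: 0.1
grasp_force: 1.5
```

Emit:
drive_tool(
  targets=[
    [1,1,0,0,0],
    [1,1,0,0,0],
  ],
)

```text
clock: 25.4
position: [582.2, 331.4, 161.3]
ee_rot: [0.998, 0.056, -0.002, 0.001]
contact_force: [-5.6, -0.0, 1.6]
gripper_width: -0.1
grasp_force: 3.0
```

Hard stop at 582.1, which is 9.3 mm past the first roller contact and so matches home. Retreating and checking that the door stays.

Emit:
drive_tool(
  targets=[
    [1,-4,0,0,0],
    [1,-15,0,0,0],
    [1,-35,0,0,0],
    [1,-50,0,0,0],
    [1,-50,0,-30,0],
    [1,-50,0,-60,0],
    [1,-50,0,-60,0],
    [1,-50,0,-60,0],
  ],
)

```text
clock: 26.2
position: [534.0, 326.5, 222.4]
ee_rot: [0.998, 0.056, 0.001, -0.001]
contact_force: [0.6, 0.4, -1.1]
gripper_width: 0.1
grasp_force: 0.0
```

```bash
python3 - <<'E'
from h import *
st(); im=arm.get_image('wrist'); cv2.imwrite('pics/w13.png',im); c=cam('wrist'); g=cv2.cvtColor(im,6).astype(int)
# door's outer top edge (z=228) : last bright row per column
pts=[]
for u in list(range(150,270,15))+list(range(400,480,15)):
    r=[v for v in range(60,300) if g[v,u]>110 and g[v+4:v+9,u].max()<90]
    if r: P=onz(c,u,r[0],228); pts.append(np.r_[(P[:2]-O2)@A,u,r[0]])
pts=np.array(pts); print(pts.round(1)); f=np.polyfit(pts[:,1],pts[:,0],1); print('slope->theta',-f[0])
a=cv2.imread('pics/top0.png'); b=arm.get_image('top'); cv2.imwrite('pics/top1.png',b)
d=cv2.absdiff(a,b).max(2)
for n,(u,v,r) in dict(tape=(450,289,25),timer=(212,271,15),flask=(436,232,25),marker=(214,323,15)).items(): print(n,(d[v-r:v+r,u-r:u+r]>60).mean().round(3))
E
```

```text
t 26.2 p [534.  326.5 222.4] inc [-176.8   65.2] yaw-inc 3.03 F [ 0.6  0.4 -1.1] w 0.1 j [ 0.81  0.37  0.05 -0.   -1.25  0.88]
[[-91.3 120.2 195.   83. ]
 [-91.8 113.9 210.   85. ]
 [-91.5 107.6 225.   85. ]
 [-91.5 101.3 240.   86. ]
 [-91.6  95.  255.   87. ]
 [-92.   33.4 400.   96. ]
 [-92.   27.  415.   97. ]
 [-92.1  20.6 430.   98. ]
 [-92.1  14.1 445.   99. ]
 [-92.2   7.7 460.  100. ]
 [-91.9   1.3 475.  100. ]]
slope->theta -0.005432701943175269
tape 0.0
timer 0.121
flask 0.0
marker 0.101
```

```bash
python3 - <<'E'
from h import *
g=cv2.cvtColor(cv2.imread('pics/w13.png'),6).astype(int); c=cam('wrist')
pts=[]
for u in list(range(200,290,15))+list(range(370,470,15)):
    r=[v for v in range(110,230) if g[v,u]>110 and g[v+3:v+9,u].max()<g[v,u]-50]
    if r:
        P=onz(c,u,r[-1],228); pts.append(np.r_[(P[:2]-O2)@A,u,r[-1]])
pts=np.array(pts); print(pts.round(1)); f=np.polyfit(pts[:,1],pts[:,0],1); print('theta',-f[0])
a=cv2.imread('pics/top0.png');b=cv2.imread('pics/top1.png')
for s in (a,b):
    h=cv2.cvtColor(s,cv2.COLOR_BGR2HSV); m=((h[...,0]<8)|(h[...,0]>172))&(h[...,1]>150)&(h[...,2]>80); ys,xs=np.where(m[318:356,205:235]); print('red cap',xs.mean()+205,ys.mean()+318,len(xs))
    w=cv2.cvtColor(s,6)[255:290,198:226]>120; ys,xs=np.where(w); print('timer',xs.mean()+198,ys.mean()+255,len(xs))
E
```

```text
[[-118.2  112.4  215.   149. ]
 [-119.2  105.8  230.   152. ]
 [-119.3   99.2  245.   153. ]
 [-119.4   92.5  260.   154. ]
 [-121.2   43.3  370.   164. ]
 [-121.3   36.6  385.   165. ]
 [-121.4   29.8  400.   166. ]
 [-121.5   23.1  415.   167. ]
 [-121.6   16.3  430.   168. ]
 [-122.1    9.4  445.   170. ]
 [-122.2    2.6  460.   171. ]]
theta -0.032460865200722624
red cap 220.89473684210526 340.6140350877193 114
timer 208.71212121212122 271.0272727272727 330
red cap 220.6413043478261 340.0869565217391 92
timer 209.13524590163934 268.1967213114754 244
```

The door reads about -0.03 rad, so it is seated, and it stayed put after I let go. The surrounding things are unmoved and the robot is clear.

```bash
python3 -c "
from bench import arm
print(arm.job_done())"
```

```text
the job is handed in; nothing more can be done
None
```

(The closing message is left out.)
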